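Kit the spur gears in the carrier tray

TASK

Collect the three spur gears from the bench into the carrier tray, each lying flat and fully down, hub up, in the nest cut to its size: the 16-tooth gear in the smallest nest, the 22-tooth in the middle-sized one, the 28-tooth in the largest. Set each gear down rather than dropping it. Leave the chain sprocket and the smooth uncut gear blank where they lie: they are not part of the set.

Things in the scene. Friction and masses are not known exactly. Their poses are not given: they have to be found in the camera images.
- gear16: small spur gear: a loose steel wheel with a hub on its upper side, lying flat with the hub up; 16 fine straight teeth, 54 mm over the teeth, toothed disc 14 mm thick, about 0.27 kg. The round hub is 34 mm across and its flat top is 38 mm above the underside, with a 20 mm keyed bore; pinch the hub from above. Origin: centre of the underside, z up along the bore; the yaw does not matter.
- gear22: medium spur gear: a loose steel wheel with a hub on its upper side, lying flat with the hub up; 22 fine straight teeth, 72 mm over the teeth, toothed disc 14 mm thick, about 0.45 kg. The round hub is 34 mm across and its flat top is 38 mm above the underside, with a 20 mm keyed bore; pinch the hub from above. Origin: centre of the underside, z up along the bore; the yaw does not matter.
- gear28: large spur gear: a loose steel wheel with a hub on its upper side, lying flat with the hub up; 28 fine straight teeth, 90 mm over the teeth, toothed disc 14 mm thick, about 0.68 kg. The round hub is 34 mm across and its flat top is 38 mm above the underside, with a 20 mm keyed bore; pinch the hub from above. Origin: centre of the underside, z up along the bore; the yaw does not matter.
- sprocket: chain sprocket, not part of the gear set: a loose steel wheel with a hub on its upper side, lying flat with the hub up; 12 coarse pointed teeth with round roller gaps between them, 82 mm over the teeth, toothed disc 11 mm thick, about 0.38 kg. Same hub, height and origin as the gears.
- blank: uncut gear blank, not part of the gear set: a loose steel wheel with a hub on its upper side, lying flat with the hub up; smooth round rim without teeth, 90 mm across, disc 14 mm thick, about 0.76 kg. Same hub, height and origin as the gears.
- nest_small: a grey plastic block 116 x 116 x 22 mm fixed in the tray, with a round, flat, dark-floored recess in its top, 10 mm deep, 70 mm across, the smallest of the three recesses, cut for the 54 mm gear with 8 mm to spare all round. It may be in any of the tray's three places. Origin: centre of the underside, z up; the recess is centred on z, its floor 12 mm above the origin.
- nest_medium: a grey plastic block 116 x 116 x 22 mm fixed in the tray, with a round, flat, dark-floored recess in its top, 10 mm deep, 88 mm across, the middle one of the three, cut for the 72 mm gear with 8 mm to spare all round. It may be in any of the tray's three places. Origin: centre of the underside, z up; the recess is centred on z, its floor 12 mm above the origin.
- nest_large: a grey plastic block 116 x 116 x 22 mm fixed in the tray, with a round, flat, dark-floored recess in its top, 10 mm deep, 106 mm across, the largest of the three, cut for the 90 mm gear with 8 mm to spare all round. It may be in any of the tray's three places. Origin: centre of the underside, z up; the recess is centred on z, its floor 12 mm above the origin.
- tray: the carrier tray, fixed on the bench: a grey sheet-steel tray 124 mm (x) by 356 mm (y), floor 3 mm thick, rim 18 mm high, holding the three nest blocks side by side along y, 116 mm apart between centres. A round-bar handle 90 mm long stands out 26 mm beyond each y end, 44 mm high. Origin: centre of the underside, z up.
There are look-alikes about, which are no part of the job. Leave any red look-alike of the gear16 alone. Leave any red look-alike of the gear22 alone.

How it is judged:
By the outcome, as a careful person would: the job done as asked, in the order asked, and still so for the second after the job is handed in, with the robot touching nothing.
It also fails if it takes over 83 s, if anything falls off the work surface, if the arm or the gripper's body presses on something with over 40 N, if the wrist force passes 120 N, or if a joint passes its speed limit or range.

ROBOT

A 6-joint arm with a two-finger parallel gripper is mounted at the origin on the work surface. World frame = base frame: x ahead of the robot, y to its left, z up, the work surface at z = 0. Lengths are in mm, angles in rad, forces in N, time in s.
With the tool pointing down it reaches from about 350 to 875 mm from the base axis. Payload 4.2 kg.
Tool frame: the origin (TCP) lies between the finger pads; the fingertips stand 25 mm ahead of it and the grasp point (between the pads) lies 6 mm ahead of it; z points along the fingers, y is the line along which they close (so a half turn about z gives the same grasp; the last joint's range is limited). The gripper opens to 85 mm and grips with 20 to 120 N. Pads are 22 mm wide; open, the fingers measure 114 mm over their backs; the gripper's body (76 mm by 85 mm) begins 54 mm behind the grasp point. The pads swing forward as they close: fully open they stand 13 mm farther back than shut.
Start: joints at [-1.088, 0.385, 0.008, 0, -1.194, -0.259], TCP at [138.728, -609.388, 256.312] pointing down, gripper open.
Joint ranges: [-3.14, 3.14], [-1.21, 2.06], [-1.07, 1.41], [-3.16, 2.05], [-2.99, -0.16], [-3.1, 3.1]. Speed limits (rad/s): [2.79, 2.79, 3.14, 3.14, 3.14, 3.14].

INTERFACE

Orientations are given as a unit quaternion [x, y, z, w].
In Python, from bench import arm gives the robot as it stands.
- The arm moves only by the shell command python3 -m pendant 'ROWS'. ROWS is JSON, a list of rows, each a list of 7 numbers: the shift along the tool's x, y, z in m, then the turn, a rotation vector about the tool's x, y, z in degrees, then the finger opening in m, from 0 to 0.0854. In form: [[x, y, z, wx, wy, wz, fingers], ...]. A call has 1 to 12 rows; each row shifts and turns the commanded pose from where the row before left it, along the tool's axes as they then stand; what a row does not reach is not made up. A row lasts 1/10 s, in which the tool goes at most 50 mm and 8.59 degrees, less where a joint would pass 70% of its speed; a pose out of reach is approached as far as the arm can. A call is refused whole if a number of a shift passes 0.05 or a number of a turn 8.59, either way. A call with a gripper value outside its range is refused whole. The fingers move at their own pace and stop on an object; the grip force is fixed at half the most. Time passes only in rows, so rows that do not move let the fingers close. It gives the time, the measured TCP pose, the force, the opening and the grip force at its end, in the units of the state.
- arm.read_state(): the state, without advancing time (a new reading comes with each control period).
- arm.get_image(name): name is "side" or "top"; returns a dict with "image" (420x560x3 uint8, red, green, blue), "fx", "fy", "cx", "cy" (pixels), "k1" (the pictures are not rectified: a ray, as slopes to the right and down, at radius r is drawn at 1 + k1 r^2 times it, then the intrinsics apply), "xyz" and "rotation" of the camera in the world. Camera axes: x right, y down, z forward; pixel columns grow to the right and rows downward; lengths in mm; the calibration is good to about 2 mm. A picture is of the moment at which its call begins. There is no depth.
- arm.job_done(): hands the job in; it is judged then, once.
The state is a dict: "clock": time; "joints": joint angles; "joint_vel": joint speeds; "joint_efforts": joint torques, N m; "position": TCP position; "ee_rot": TCP orientation; "contact_force": force on the tool from outside, world axes, zero at the start; "wrist_torque": the same for the moment, N m; "gripper_width": finger opening in mm; "grasp_force": force on a finger pad.
Only numpy, scipy, OpenCV 4.12 (cv2) and the standard library are available. Lean on these libraries where they do the work, as an engineer would, in place of code of your own. Each camera call takes 0.05 s, during which the arm holds its last target. There are 200 camera calls.

## Working session

There is one attempt and no reset: what is moved stays moved. The work goes in short steps, Python scripts to look and compute and a shell command to move; the robot and the scene stay as the last step left them, time stands still between calls to the robot, and variables do not carry over. Pictures are saved under pics/ and viewed, at most 14 in all, crops included, and the job is handed in when it is done.

```bash
mkdir -p pics
cat > h.py <<'E'
import numpy as np, cv2
from bench import arm
def get(n):
    d=arm.get_image(n); d['R']=np.array(d['rotation'],float).reshape(3,3) if np.size(d['rotation'])==9 else None
    if d['R'] is None:
        from scipy.spatial.transform import Rotation as Ro
        d['R']=Ro.from_quat(d['rotation']).as_matrix()
    return d
def cast(d,u,v,z):
    x,y=(u-d['cx'])/d['fx'],(v-d['cy'])/d['fy']
    rd=np.hypot(x,y); r=rd
    for _ in range(20): r=rd/(1+d['k1']*r*r)
    s=r/rd if rd>0 else 1
    w=d['R']@np.array([x*s,y*s,1]); o=np.array(d['xyz'])
    return o+w*(z-o[2])/w[2]
def save(d,n): cv2.imwrite('pics/'+n,d['image'][:,:,::-1])
E
python3 - <<'E'
from h import *
for n in('top','side'):
    d=get(n); save(d,n+'0.png'); print(n,d['xyz'],d['R'].round(3).tolist(),d['fx'],d['k1'])
s=arm.read_state(); print(s['position'],s['ee_rot'],s['clock'],s['gripper_width'])
E
```

```text
top [ 408.32513073   -5.21526267 1016.71626963] [[-0.012, -0.998, 0.067], [-1.0, 0.014, 0.018], [-0.019, -0.066, -0.998]] 492.97860945835663 -0.07488467204038132
side [368.26378316 948.18184069 843.94486649] [[-0.991, -0.089, 0.103], [-0.136, 0.636, -0.76], [0.002, -0.767, -0.642]] 501.12567995206524 -0.1743495593756361
[ 138.62825346 -608.96489632  255.33249812] [-1.11610566e-01  9.93751546e-01  9.56606111e-04 -1.76498572e-04] 0.1 85.55896725839241
```

View pics/top0.png

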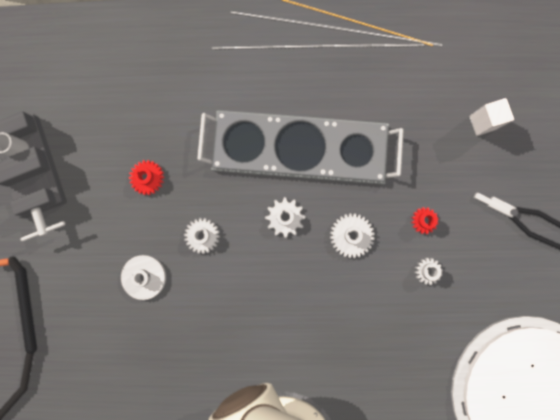

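View pics/side0.png

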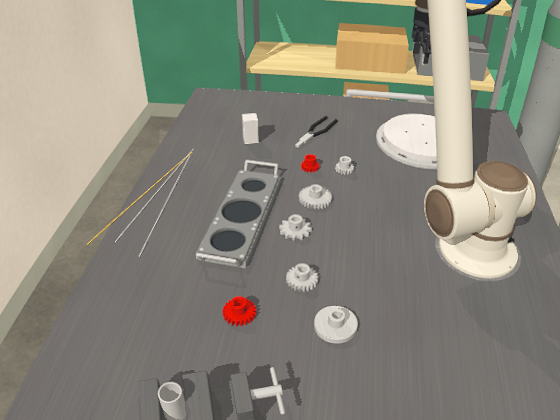

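Candidates in top view: 16‑tooth: white (429,271), red decoy (425,221). 22‑tooth: white (202,236), red decoy (146,178). 28‑tooth: (353,236), against the blank (143,277, smooth) and the sprocket (285,217, coarse). Nests: medium (244,141), large (301,145), small (357,150). I'll use the white ones with fine teeth, and check and measure them in a close crop.

```bash
cat > meas.py <<'E'
from h import *
def gears(n,seeds,d):
    hsv=cv2.cvtColor(d['image'],cv2.COLOR_RGB2HSV)
    m=((hsv[...,2]>105)&(hsv[...,1]<60)).astype(np.uint8)
    _,lab,st,_=cv2.connectedComponentsWithStats(m)
    out={}
    for k,(u,v) in seeds.items():
        w=lab[v-15:v+16,u-15:u+16]; w=w[w>0]; i=np.bincount(w).argmax()
        p=cv2.findNonZero((lab==i).astype(np.uint8)).reshape(-1,2)
        q=np.array([cast(d,a,b,12)[:2] for a,b in cv2.convexHull(p).reshape(-1,2)],np.float32)
        c,r=cv2.minEnclosingCircle(q)
        out[k]=(np.round(c,1),round(2*r,1)); 
    return out
if __name__=='__main__':
    t=get('top');s=get('side')
    T=dict(g16=(429,271),g22=(202,236),g28=(353,236),spr=(285,217),blank=(143,277))
    S=dict(g16=(345,165),g22=(302,278),g28=(315,197),spr=(295,228),blank=(336,323))
    a=gears('top',T,t);b=gears('side',S,s)
    for k in a: print(k,a[k],b[k])
    g=cv2.cvtColor(t['image'],cv2.COLOR_RGB2GRAY)
    m=(g<45).astype(np.uint8); cs,_=cv2.findContours(m,cv2.RETR_EXTERNAL,cv2.CHAIN_APPROX_NONE)
    for u,v in((244,141),(301,145),(357,150)):
        for c in cs:
            if cv2.contourArea(c)>300 and cv2.pointPolygonTest(c,(u,v),False)>0:
                q=np.array([cast(t,x,y,25)[:2] for x,y in c.reshape(-1,2)],np.float32)
                print('nest',cv2.minEnclosingCircle(q),cv2.fitEllipse(q)); 
    I=t['image'][:,:,::-1]
    cr=[cv2.resize(I[v-28:v+28,u-28:u+28],(260,260),interpolation=cv2.INTER_CUBIC) for u,v in list(T.values())[:3]]
    n=cv2.resize(I[100:200,195:415],(780,330),interpolation=cv2.INTER_CUBIC)
    cv2.imwrite('pics/crop.png',np.vstack([np.hstack(cr),n]))
E
python3 meas.py
```

```text
g16 (array([517.1,   6.9]), 1492.8) (array([ 1150.6, -1035. ]), 3911.2)
g22 (array([517.1,   6.9]), 1492.8) (array([ 1150.6, -1035. ]), 3911.2)
g28 (array([517.1,   6.9]), 1492.8) (array([ 1150.6, -1035. ]), 3911.2)
spr (array([517.1,   6.9]), 1492.8) (array([ 1150.6, -1035. ]), 3911.2)
blank (array([517.1,   6.9]), 1492.8) (array([ 1150.6, -1035. ]), 3911.2)
```

View pics/crop.png

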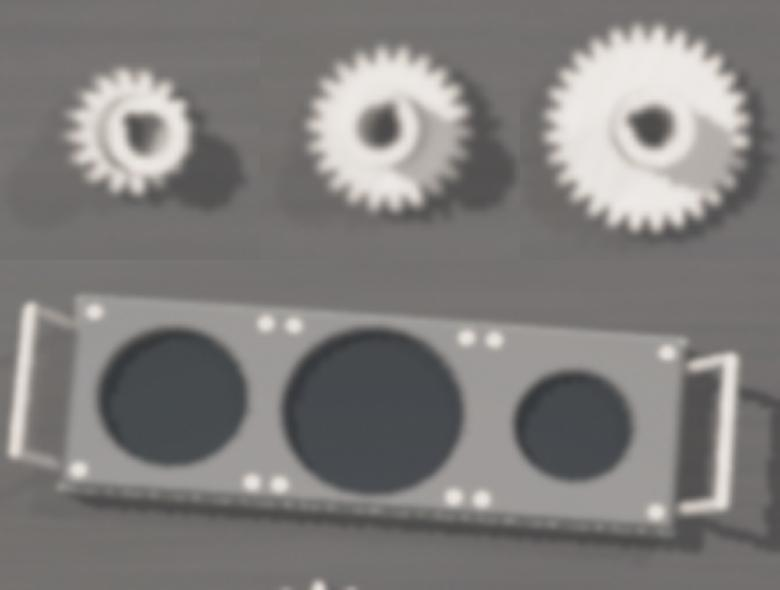

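The crop confirms all three: fine-toothed white gears, hubs up, centred at about (429,271), (202,236) and (353,236). The bench is brighter than I assumed, so the mask thresholds need adjusting.

```bash
sed -i "s/>105)/>150)/; s/g<45/g<86/" meas.py; python3 meas.py
```

```text
g16 (array([ 351.7, -302.3]), 55.3) (array([ 347.5, -309.1]), 98.2)
g22 (array([429.9, 160.1]), 72.2) (array([428.1, 161.9]), 87.9)
g28 (array([ 426.3, -147.4]), 91.0) (array([ 423.7, -144.2]), 110.6)
spr (array([465.1, -12.1]), 82.1) (array([464.6,  -9.5]), 99.4)
blank (array([346. , 281.6]), 93.3) (array([345.5, 286.8]), 99.4)
nest ((620.8704223632812, 71.0304946899414), 41.644676208496094) ((620.9740600585938, 71.1109619140625), (81.0042724609375, 81.5359878540039), 0.40920528769493103)
nest ((610.069091796875, -43.90812683105469), 50.501983642578125) ((610.0263671875, -43.79692459106445), (98.78756713867188, 99.17680358886719), 146.95211791992188)
nest ((599.3189086914062, -159.25625610351562), 32.51647186279297) ((599.2633666992188, -158.9287109375), (62.27975845336914, 63.497440338134766), 103.13980865478516)
```

Measured tooth diameters of 55, 72 and 91 mm match gears 16, 22 and 28. The nest sizes are in the right order and spaced about 116 mm. Moving above gear16.

```bash
cat > go.py <<'E'
import sys; from h import *
from scipy.spatial.transform import Rotation as Ro
s=arm.read_state(); p=np.array(s['position']); R=Ro.from_quat(s['ee_rot'])
d=R.inv().apply(np.array(list(map(float,sys.argv[1:4])))-p)
print('pos',p.round(1),'tool z',R.as_matrix()[:,2].round(3),'width',round(s['gripper_width'],1),'t',round(s['clock'],1),'TOOL mm',d.round(1),'norm',np.linalg.norm(d).round(1))
E
python3 -m pendant '[[-0.0276,0.0252,0.0145,0,0,0,0.06],[-0.0276,0.0252,0.0145,0,0,0,0.06],[-0.0276,0.0252,0.0145,0,0,0,0.06],[-0.0276,0.0252,0.0145,0,0,0,0.06],[-0.0276,0.0252,0.0145,0,0,0,0.06],[-0.0276,0.0252,0.0145,0,0,0,0.06],[-0.0276,0.0252,0.0145,0,0,0,0.06],[-0.0276,0.0252,0.0145,0,0,0,0.06],[-0.0276,0.0252,0.0145,0,0,0,0.06],[-0.0276,0.0252,0.0145,0,0,0,0.06],[0,0,0,0,0,0,0.06],[0,0,0,0,0,0,0.06]]'; python3 go.py 351.7 -302.3 42
```

```text
clock: 1.5
position: [352.4, -301.9, 111.2]
ee_rot: [-0.113, 0.994, 0.0, -0.0]
contact_force: [0.8, -0.2, 1.0]
gripper_width: 60.2
grasp_force: 0.0
pos [ 352.4 -301.9  111.2] tool z [-0.  0. -1.] width 60.2 t 1.5 TOOL mm [ 0.8 -0.2 69.2] norm 69.2
```

```bash
python3 -m pendant '[[0.001,0,0.025,0,0,0,0.06],[0,0,0.025,0,0,0,0.06],[0,0,0.014,0,0,0,0.06],[0,0,0.005,0,0,0,0.06],[0,0,0,0,0,0,0.06],[0,0,0,0,0,0,0],[0,0,0,0,0,0,0],[0,0,0,0,0,0,0],[0,0,0,0,0,0,0],[0,0,0,0,0,0,0],[0,0,0,0,0,0,0]]'
python3 - <<'E'
from h import *
save(get('side'),'s1.png')
E
```

```text
clock: 2.6
position: [351.4, -303.0, 43.6]
ee_rot: [-0.112, 0.994, -0.001, 0.001]
contact_force: [-1.4, -0.3, 6.0]
gripper_width: 32.1
grasp_force: 59.3
```

View pics/s1.png

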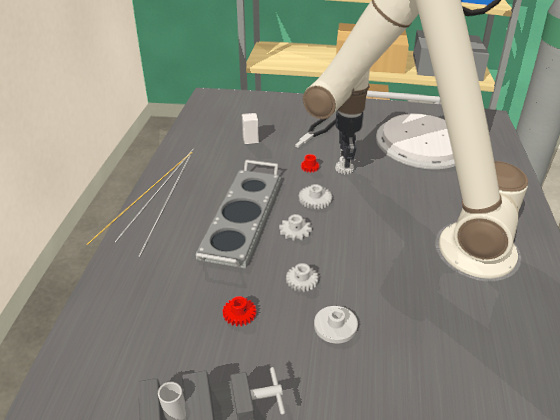

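The gripper is on gear16 at (345,165), gripping with 59 N. Lifting it and checking how it sits in the grip.

```bash
python3 -m pendant '[[0,0,-0.01,0,0,0,0],[0,0,-0.025,0,0,0,0],[0,0,-0.035,0,0,0,0],[0,0,0,0,0,0,0],[0,0,0,0,0,0,0]]'; python3 go.py 600.3 -159.8 112;  python3 - <<'E'
from h import *
I=get('side')['image'][:,:,::-1]; J=get('top')['image'][:,:,::-1]
f=lambda I,u,v:cv2.resize(I[v-45:v+45,u-45:u+45],(390,390),interpolation=cv2.INTER_CUBIC)
cv2.imwrite('pics/c1.png',np.hstack([f(I,345,150),f(J,429,271)]))
E
```

```text
clock: 3.15
position: [351.0, -302.4, 113.1]
ee_rot: [-0.111, 0.994, -0.0, 0.001]
contact_force: [-0.6, 0.0, -2.6]
gripper_width: 32.0
grasp_force: 60.2
pos [ 351.  -302.4  113.1] tool z [ 0.002 -0.    -1.   ] width 32.0 t 3.1 TOOL mm [-274.7   83.9    1.6] norm 287.2
```

View pics/c1.png

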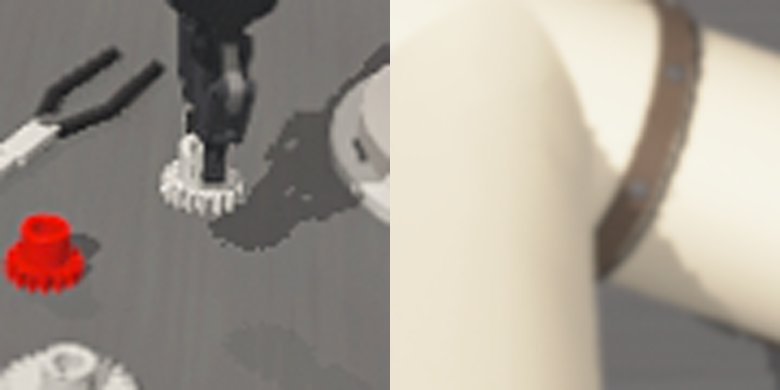

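Run:
```python
from h import *
d=get('side')
for u,v,z in((346.6,148.5,80),(346.6,148.5,83),(349.5,144,95)): print(cast(d,u,v,z).round(1))
# mask of gear in side, below finger
hsv=cv2.cvtColor(d['image'],cv2.COLOR_RGB2HSV)
m=((hsv[...,2]>150)&(hsv[...,1]<60)).astype(np.uint8)
sub=m[125:160,325:370]
for r in range(0,35,1):
    print(125+r,''.join('#' if x else '.' for x in sub[r]))
```

```text
[ 349.2 -291.    80. ]
[ 349.3 -286.1   83. ]
[ 342.1 -292.3   95. ]
125 .............................#...............
126 .............................................
127 .............................................
128 .............................................
129 ..................#..........................
130 ..................#..........................
131 .............................................
132 .............................................
133 .............................................
134 .............................................
135 .............................................
136 .............................................
137 .................####........................
138 .................#####.......................
139 .................###.#.......................
140 .................#####.......................
141 .................#####.......................
142 ................######.......................
143 ...............#######.......................
144 .............#########......#................
145 .............#########......#................
146 .............#########......###..............
147 .............########.......##...............
148 ............##########...#....#..............
149 ............###########.##.##.#..............
150 .............####.###########.#..............
151 .............####.#..##.##.##................
152 ...............##.#####.##..#................
153 ...............##.#.###.##..#................
154 ..................#...#.##...................
155 .............................................
156 .............................................
157 .............................................
158 .............................................
159 .............................................
```

Gear16 is held level, with its centre x at about 349 against TCP x 351, so it is centred within 2 mm. Carrying it to the small nest.

```bash
python3 -m pendant '[[-0.0392,0.012,0,0,0,0,0],[-0.0392,0.012,0,0,0,0,0],[-0.0392,0.012,0,0,0,0,0],[-0.0392,0.012,0,0,0,0,0],[-0.0392,0.012,0,0,0,0,0],[-0.0392,0.012,0,0,0,0,0],[-0.0392,0.012,0,0,0,0,0],[0,0,0,0,0,0,0],[0,0,0,0,0,0,0],[0,0,0,0,0,0,0]]'; python3 go.py 600.3 -159.8 60;  python3 - <<'E'
from h import *
I=get('side')['image'][:,:,::-1]; J=get('top')['image'][:,:,::-1]
f=lambda I,u,v:cv2.resize(I[v-45:v+45,u-45:u+45],(390,390),interpolation=cv2.INTER_CUBIC)
cv2.imwrite('pics/c2.png',np.hstack([f(I,254,170),f(J,357,150)]))
E
```

```text
clock: 4.3
position: [598.2, -160.1, 110.8]
ee_rot: [-0.111, 0.994, 0.0, -0.002]
contact_force: [-0.4, -0.0, -3.1]
gripper_width: 32.1
grasp_force: 60.2
pos [ 598.2 -160.1  110.8] tool z [-0.004  0.    -1.   ] width 32.1 t 4.3 TOOL mm [-2.3 -0.3 50.8] norm 50.8
```

View pics/c2.png

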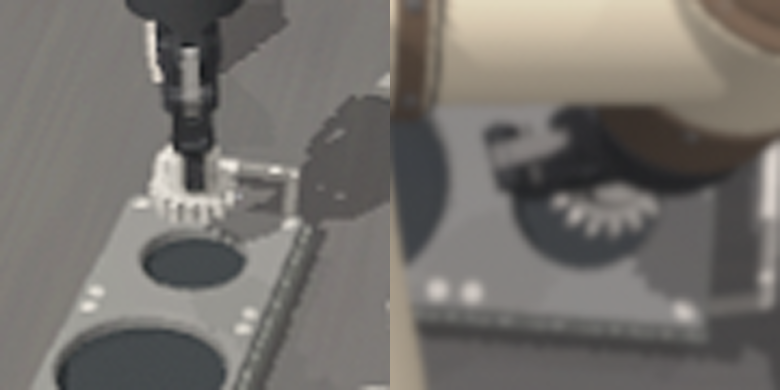

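Over the small nest, the gear in the top view sits at about (362,148), which is what the parallax predicts. Lowering it.

```bash
python3 -m pendant '[[-0.002,0,0.02,0,0,0,0],[0,0,0.02,0,0,0,0],[0,0,0.007,0,0,0,0],[0,0,0.002,0,0,0,0],[0,0,0,0,0,0,0],[0,0,0.001,0,0,0,0],[0,0,0.001,0,0,0,0],[0,0,0,0,0,0,0]]'; python3 go.py 600.3 -159.8 58.6
```

```text
clock: 5.2
position: [602.0, -159.4, 61.8]
ee_rot: [-0.112, 0.994, -0.0, 0.0]
contact_force: [0.1, -0.4, -3.1]
gripper_width: 32.1
grasp_force: 60.2
pos [ 602.  -159.4   61.8] tool z [ 0.001  0.    -1.   ] width 32.1 t 5.2 TOOL mm [ 1.8 -0.   3.2] norm 3.7
```

```bash
python3 -m pendant '[[0.001,0,0.001,0,0,0,0],[0,0,0.001,0,0,0,0],[0,0,0.0005,0,0,0,0],[0,0,0,0,0,0,0],[0,0,0,0,0,0,0]]'; python3 -m pendant '[[0,0,0.0007,0,0,0,0],[0,0,0,0,0,0,0]]'
```

```text
clock: 5.7
position: [600.9, -159.6, 58.8]
ee_rot: [-0.112, 0.994, 0.0, 0.0]
contact_force: [-0.2, -0.4, -2.1]
gripper_width: 31.6
grasp_force: 60.4
clock: 5.9
position: [600.9, -159.6, 58.7]
ee_rot: [-0.112, 0.994, -0.0, 0.0]
contact_force: [-1.1, -0.3, 1.3]
gripper_width: 31.7
grasp_force: 60.7
```

Contact is felt: the load went from −3.1 to +1.3 N. Releasing and retreating straight up.

```bash
python3 -m pendant '[[0,0,0.0003,0,0,0,0],[0,0,0,0,0,0,0.04],[0,0,0,0,0,0,0.05],[0,0,0,0,0,0,0.06],[0,0,0,0,0,0,0.06],[0,0,-0.015,0,0,0,0.06],[0,0,-0.03,0,0,0,0.06],[0,0,-0.04,0,0,0,0.06],[0,0,0,0,0,0,0.06]]'; python3 go.py 429.9 160.1 111
```

```text
clock: 6.8
position: [604.6, -160.2, 149.1]
ee_rot: [-0.112, 0.994, -0.002, 0.006]
contact_force: [0.7, 0.2, 0.3]
gripper_width: 60.0
grasp_force: 0.0
pos [ 604.6 -160.2  149.1] tool z [ 0.012 -0.002 -1.   ] width 60.0 t 6.8 TOOL mm [ 99.1 351.4  35.3] norm 366.8
```

```bash
python3 -m pendant '[[0.011,0.039,0.004,0,0,0,0.06],[0.011,0.039,0.004,0,0,0,0.06],[0.011,0.039,0.004,0,0,0,0.06],[0.011,0.039,0.004,0,0,0,0.06],[0.011,0.039,0.004,0,0,0,0.06],[0.011,0.039,0.004,0,0,0,0.06],[0.011,0.039,0.004,0,0,0,0.06],[0.011,0.039,0.004,0,0,0,0.06],[0.011,0.039,0.004,0,0,0,0.06],[0,0,0,0,0,0,0.06],[0,0,0,0,0,0,0.06],[0,0,0,0,0,0,0.06]]'; python3 go.py 429.9 160.1 43;  python3 - <<'E'
from h import *
d=get('side');I=d['image'][:,:,::-1]; J=get('top')['image'][:,:,::-1]
f=lambda I,u,v:cv2.resize(I[v-45:v+45,u-45:u+45],(390,390),interpolation=cv2.INTER_CUBIC)
cv2.imwrite('pics/c3.png',np.hstack([f(I,254,180),f(J,357,150)]))
E
```

```text
clock: 8.0
position: [426.7, 160.3, 106.8]
ee_rot: [-0.111, 0.994, 0.0, 0.0]
contact_force: [-0.0, -0.8, -0.4]
gripper_width: 60.2
grasp_force: 0.0
pos [426.7 160.3 106.8] tool z [ 0.  0. -1.] width 60.2 t 8.0 TOOL mm [-3.1 -0.9 63.8] norm 63.9
```

View pics/c3.png

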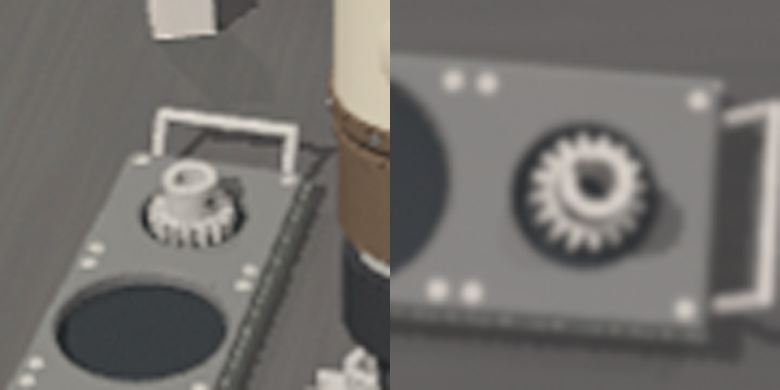

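Gear16 lies flat and fully down in the small nest, centred at about top (357,149). Now gripping gear22 and lifting it.

```bash
python3 -m pendant '[[-0.003,-0.001,0.025,0,0,0,0.06],[0,0,0.02,0,0,0,0.06],[0,0,0.013,0,0,0,0.06],[0,0,0.005,0,0,0,0.06],[0,0,0,0,0,0,0.06],[0,0,0,0,0,0,0],[0,0,0,0,0,0,0],[0,0,0,0,0,0,0],[0,0,0,0,0,0,0],[0,0,0,0,0,0,0],[0,0,0,0,0,0,0]]'; python3 -m pendant '[[0,0,-0.01,0,0,0,0],[0,0,-0.025,0,0,0,0],[0,0,-0.035,0,0,0,0],[0,0,0,0,0,0,0],[0,0,0,0,0,0,0]]'; python3 go.py 622 71.5 112
```

```text
clock: 9.2
position: [430.2, 160.7, 44.9]
ee_rot: [-0.112, 0.994, 0.001, 0.001]
contact_force: [0.1, -0.9, 6.6]
gripper_width: 31.8
grasp_force: 59.4
clock: 9.7
position: [429.0, 160.2, 114.1]
ee_rot: [-0.111, 0.994, 0.001, 0.0]
contact_force: [-0.6, -0.1, -4.9]
gripper_width: 32.0
grasp_force: 60.5
pos [429.  160.2 114.1] tool z [ 0.     0.001 -1.   ] width 32.0 t 9.7 TOOL mm [-168.6 -129.2    2. ] norm 212.5
```

```bash
python3 -m pendant '[[-0.028,-0.0215,0,0,0,0,0],[-0.028,-0.0215,0,0,0,0,0],[-0.028,-0.0215,0,0,0,0,0],[-0.028,-0.0215,0,0,0,0,0],[-0.028,-0.0215,0,0,0,0,0],[-0.028,-0.0215,0,0,0,0,0],[0,0,0,0,0,0,0],[0,0,0,0,0,0,0],[0,0,0,0,0,0,0]]'; python3 go.py 622 71.5 60;  python3 - <<'E'
from h import *
d=get('side');I=d['image'][:,:,::-1]; J=get('top')['image'][:,:,::-1]
f=lambda I,u,v:cv2.resize(I[v-45:v+45,u-45:u+45],(390,390),interpolation=cv2.INTER_CUBIC)
cv2.imwrite('pics/c4.png',np.hstack([f(I,228,220),f(J,244,141)]))
E
```

```text
clock: 10.6
position: [620.0, 71.7, 111.8]
ee_rot: [-0.112, 0.994, -0.0, -0.002]
contact_force: [0.3, 1.0, -3.8]
gripper_width: 31.8
grasp_force: 60.7
pos [620.   71.7 111.8] tool z [-0.005 -0.001 -1.   ] width 31.8 t 10.6 TOOL mm [-2.1 -0.6 51.8] norm 51.9
```

View pics/c4.png

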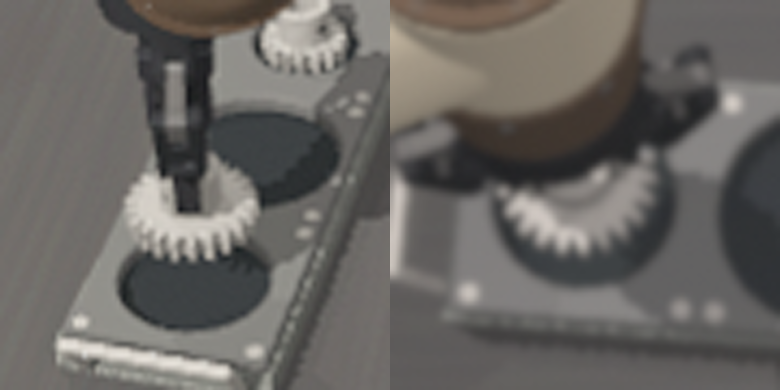

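Gear22 is held level over the medium nest, with the offset the parallax predicts. Lowering it.

```bash
python3 -m pendant '[[0,0,0.02,0,0,0,0],[0,0,0.02,0,0,0,0],[0,0,0.007,0,0,0,0],[0,0,0.002,0,0,0,0],[0,0,0,0,0,0,0],[0,0,0.001,0,0,0,0],[0,0,0,0,0,0,0]]'; python3 go.py 622 71.5 59.9
```

```text
clock: 11.4
position: [622.4, 72.1, 64.7]
ee_rot: [-0.112, 0.994, 0.0, 0.001]
contact_force: [-0.2, 0.4, -4.4]
gripper_width: 32.1
grasp_force: 60.7
pos [622.4  72.1  64.7] tool z [ 0.002  0.001 -1.   ] width 32.1 t 11.4 TOOL mm [ 0.6 -0.4  4.8] norm 4.9
```

```bash
python3 -m pendant '[[0,0,0.002,0,0,0,0],[0,0,0.001,0,0,0,0],[0,0,0.0005,0,0,0,0],[0,0,0.0005,0,0,0,0],[0,0,0,0,0,0,0],[0,0,0,0,0,0,0]]'; python3 -m pendant '[[0,0,0.0007,0,0,0,0],[0,0,0,0,0,0,0]]'
```

```text
clock: 12.0
position: [621.9, 71.8, 60.1]
ee_rot: [-0.112, 0.994, -0.0, -0.0]
contact_force: [-2.7, -0.3, -1.6]
gripper_width: 32.0
grasp_force: 61.1
clock: 12.2
position: [621.9, 71.8, 60.0]
ee_rot: [-0.112, 0.994, -0.0, 0.0]
contact_force: [-3.5, -0.8, 4.3]
gripper_width: 31.8
grasp_force: 61.6
```

Contact again, so releasing, retreating and moving to gear28.

```bash
python3 -m pendant '[[0,0,0,0,0,0,0.04],[0,0,0,0,0,0,0.05],[0,0,0,0,0,0,0.06],[0,0,0,0,0,0,0.06],[0,0,-0.015,0,0,0,0.06],[0,0,-0.03,0,0,0,0.06],[0,0,-0.04,0,0,0,0.06],[0,0,0,0,0,0,0.06],[0,0,0,0,0,0,0.06]]'; python3 go.py 426.3 -147.4 111
```

```text
clock: 13.1
position: [622.6, 72.2, 145.4]
ee_rot: [-0.112, 0.994, 0.001, 0.001]
contact_force: [-0.4, 0.5, -0.5]
gripper_width: 60.1
grasp_force: 0.0
pos [622.6  72.2 145.4] tool z [ 0.003  0.001 -1.   ] width 60.1 t 13.1 TOOL mm [ 240.2 -170.6   33.5] norm 296.5
```

```bash
python3 -m pendant '[[0.03,-0.0213,0.0042,0,0,0,0.06],[0.03,-0.0213,0.0042,0,0,0,0.06],[0.03,-0.0213,0.0042,0,0,0,0.06],[0.03,-0.0213,0.0042,0,0,0,0.06],[0.03,-0.0213,0.0042,0,0,0,0.06],[0.03,-0.0213,0.0042,0,0,0,0.06],[0.03,-0.0213,0.0042,0,0,0,0.06],[0.03,-0.0213,0.0042,0,0,0,0.06],[0,0,0,0,0,0,0.06],[0,0,0,0,0,0,0.06],[0,0,0,0,0,0,0.06]]'; python3 go.py 426.3 -147.4 43;  python3 - <<'E'
from h import *
d=get('side');I=d['image'][:,:,::-1]; J=get('top')['image'][:,:,::-1]
f=lambda I,u,v:cv2.resize(I[v-45:v+45,u-45:u+45],(390,390),interpolation=cv2.INTER_CUBIC)
cv2.imwrite('pics/c5.png',np.hstack([f(I,228,230),f(J,244,141)]))
E
```

```text
clock: 14.2
position: [426.3, -147.3, 110.2]
ee_rot: [-0.112, 0.994, -0.0, -0.0]
contact_force: [0.9, -0.4, 0.1]
gripper_width: 60.2
grasp_force: 0.0
pos [ 426.3 -147.3  110.2] tool z [-0. -0. -1.] width 60.2 t 14.2 TOOL mm [ 0.  -0.1 67.2] norm 67.2
```

View pics/c5.png

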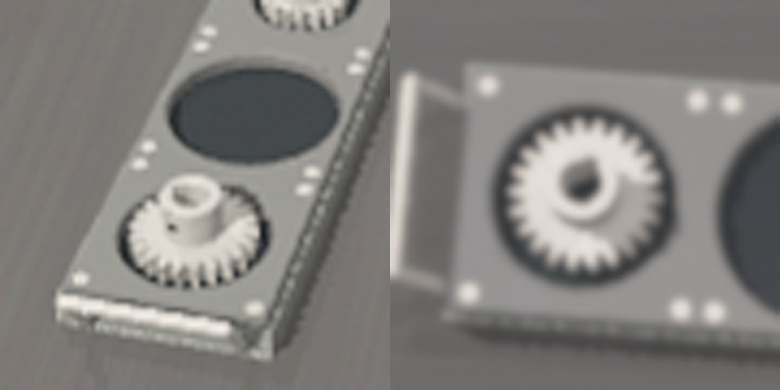

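Gear22 lies flat and centred in the medium nest at about top (244,141). Now gear28.

```bash
python3 -m pendant '[[0,0,0.025,0,0,0,0.06],[0,0,0.023,0,0,0,0.06],[0,0,0.013,0,0,0,0.06],[0,0,0.005,0,0,0,0.06],[0,0,0,0,0,0,0.06],[0,0,0,0,0,0,0],[0,0,0,0,0,0,0],[0,0,0,0,0,0,0],[0,0,0,0,0,0,0],[0,0,0,0,0,0,0],[0,0,0,0,0,0,0]]'; python3 -m pendant '[[0,0,-0.01,0,0,0,0],[0,0,-0.025,0,0,0,0],[0,0,-0.035,0,0,0,0],[0,0,0,0,0,0,0],[0,0,0,0,0,0,0]]'; python3 go.py 611 -44 112
```

```text
clock: 15.4
position: [426.5, -147.3, 45.6]
ee_rot: [-0.112, 0.994, -0.0, 0.001]
contact_force: [-1.6, 2.5, 5.6]
gripper_width: 31.9
grasp_force: 59.2
clock: 15.9
position: [425.0, -147.4, 114.6]
ee_rot: [-0.111, 0.994, 0.0, 0.0]
contact_force: [-1.1, 1.5, -7.0]
gripper_width: 31.6
grasp_force: 61.1
pos [ 425.  -147.4  114.6] tool z [ 0.     0.001 -1.   ] width 31.6 t 15.9 TOOL mm [-204.3   59.8    2.7] norm 212.9
```

```bash
python3 -m pendant '[[-0.034,0.01,0,0,0,0,0],[-0.034,0.01,0,0,0,0,0],[-0.034,0.01,0,0,0,0,0],[-0.034,0.01,0,0,0,0,0],[-0.034,0.01,0,0,0,0,0],[-0.034,0.01,0,0,0,0,0],[0,0,0,0,0,0,0],[0,0,0,0,0,0,0],[0,0,0,0,0,0,0]]'; python3 go.py 611 -44 60.6;  python3 - <<'E'
from h import *
d=get('side');I=d['image'][:,:,::-1]; J=get('top')['image'][:,:,::-1]
f=lambda I,u,v:cv2.resize(I[v-45:v+45,u-45:u+45],(390,390),interpolation=cv2.INTER_CUBIC)
cv2.imwrite('pics/c6.png',np.hstack([f(I,242,190),f(J,301,145)]))
E
```

```text
clock: 16.8
position: [609.0, -44.2, 112.1]
ee_rot: [-0.111, 0.994, 0.0, -0.003]
contact_force: [-0.4, -0.5, -6.4]
gripper_width: 32.0
grasp_force: 60.9
pos [609.  -44.2 112.1] tool z [-0.006 -0.    -1.   ] width 32.0 t 16.8 TOOL mm [-2.3 -0.3 51.5] norm 51.5
```

View pics/c6.png

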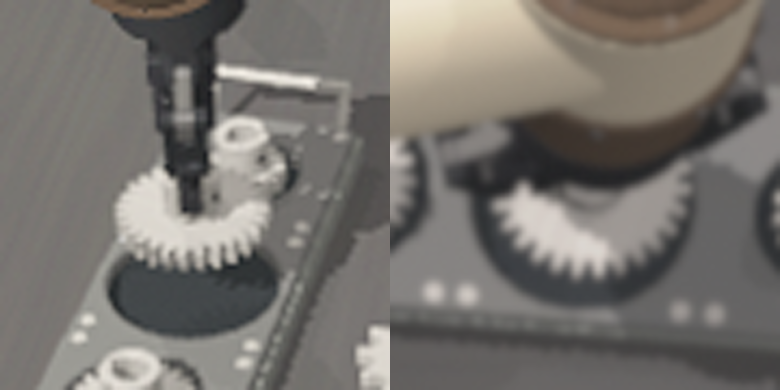

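Gear28 is level and aligned over the large nest. Lowering it.

```bash
python3 -m pendant '[[0,0,0.02,0,0,0,0],[0,0,0.02,0,0,0,0],[0,0,0.007,0,0,0,0],[0,0,0.002,0,0,0,0],[0,0,0,0,0,0,0],[0,0,0.001,0,0,0,0],[0,0,0,0,0,0,0]]'; python3 go.py 611 -44 60.6
```

```text
clock: 17.6
position: [611.9, -43.7, 65.4]
ee_rot: [-0.112, 0.994, 0.0, 0.001]
contact_force: [-0.0, 0.3, -6.0]
gripper_width: 31.9
grasp_force: 60.9
pos [611.9 -43.7  65.4] tool z [ 0.002  0.    -1.   ] width 31.9 t 17.6 TOOL mm [ 0.9 -0.1  4.8] norm 4.9
```

```bash
python3 -m pendant '[[0,0,0.002,0,0,0,0],[0,0,0.001,0,0,0,0],[0,0,0.0005,0,0,0,0],[0,0,0.0005,0,0,0,0],[0,0,0,0,0,0,0],[0,0,0,0,0,0,0]]'; python3 -m pendant '[[0,0,0.0007,0,0,0,0],[0,0,0,0,0,0,0]]'
```

```text
clock: 18.2
position: [611.3, -43.8, 60.8]
ee_rot: [-0.112, 0.994, -0.0, -0.0]
contact_force: [-1.9, 0.3, -3.0]
gripper_width: 31.7
grasp_force: 61.3
clock: 18.4
position: [611.3, -43.8, 60.7]
ee_rot: [-0.112, 0.994, -0.0, 0.0]
contact_force: [-3.4, 0.5, 2.0]
gripper_width: 32.2
grasp_force: 61.7
```

```bash
python3 -m pendant '[[0,0,0.0002,0,0,0,0.04],[0,0,0,0,0,0,0.05],[0,0,0,0,0,0,0.06],[0,0,0,0,0,0,0.06],[0,0,-0.015,0,0,0,0.06],[0,0,-0.03,0,0,0,0.06],[0,0,-0.04,0,0,0,0.06],[0.04,0,-0.02,0,0,0,0.06],[0.04,0,-0.02,0,0,0,0.06],[0.04,0,0,0,0,0,0.06],[0.04,0,0,0,0,0,0.06],[0,0,0,0,0,0,0.06]]'; python3 -m pendant '[[0,-0.04,0,0,0,0,0.06],[0,-0.04,0,0,0,0,0.06],[0,-0.04,0,0,0,0,0.06],[0,-0.04,0,0,0,0,0.06],[0,-0.04,0,0,0,0,0.06],[0,0,0,0,0,0,0.06],[0,0,0,0,0,0,0.06]]'
python3 - <<'E'
from h import *
I=get('side')['image'][:,:,::-1]; J=get('top')['image'][:,:,::-1]
cv2.imwrite('pics/c7.png',np.hstack([cv2.resize(I[140:340,190:360],(340,400)),cv2.resize(J[90:300,115:445],(440,280))[:, :] if 0 else cv2.copyMakeBorder(cv2.resize(J[90:300,115:445],(440,280)),0,120,0,0,0)]))
E
```

```text
clock: 19.6
position: [450.3, -80.2, 184.6]
ee_rot: [-0.111, 0.994, 0.001, -0.001]
contact_force: [0.5, 0.3, -0.3]
gripper_width: 59.7
grasp_force: 0.0
clock: 20.3
position: [500.0, -275.2, 184.0]
ee_rot: [-0.111, 0.994, 0.0, -0.0]
contact_force: [-0.1, 0.2, 0.2]
gripper_width: 59.9
grasp_force: 0.0
```

View pics/c7.png

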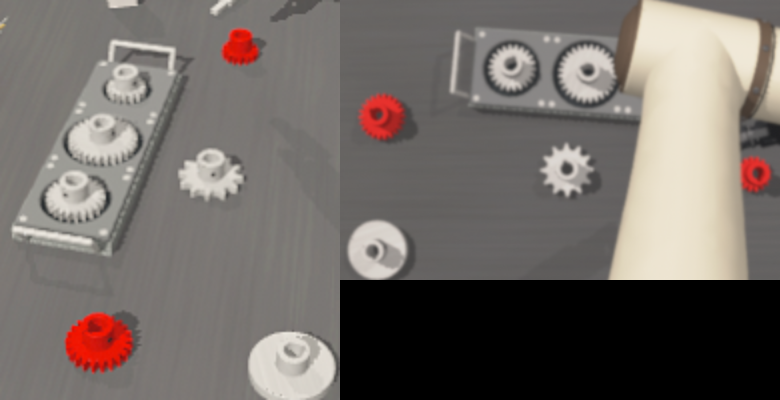

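All three gears sit flat in their nests: in the side part of the picture at (125,85), (103,140) and (75,197). The sprocket, blank and red look-alikes have not moved, and the arm is clear.

```bash
python3 -c "
from bench import arm; print(arm.job_done())"
```

```text
the job is handed in; nothing more can be done
None
```

The job is handed in at about 20 s of the 83 s allowed: the last pictures show all three gears flat and hub up in their matching nests, set down gently in the order 16, 22, 28, with the sprocket, blank and red look-alikes left where they lay.

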